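# Restock the bathroom trolley tray and clip its retaining bar

### The arm

A 6-joint arm with a two-finger parallel gripper is mounted at the origin on the work surface. World frame = base frame: x ahead of the robot, y to its left, z up, the work surface at z = 0. Lengths are in m, angles in rad, forces in N, time in s.
With the tool pointing down it reaches from about 0.375 to 0.975 m from the base axis. Payload 3.8 kg.
Tool frame: the origin (TCP) lies midway between the tips of the shut fingers; the grasp point (between the pads) lies 19 mm behind it (robot.grip_point_offset is the distance from the TCP to the grasp point, in m); z points along the fingers, y is the line along which they close (so a half turn about z gives the same grasp; the last joint's range is limited). The gripper opens to 85 mm and grips with 20 to 120 N. Pads are 22 mm wide; open, the fingers measure 114 mm over their backs; the gripper's body (76 mm by 85 mm) begins 54 mm behind the grasp point. The pads swing forward as they close: fully open they stand 13 mm farther back than shut.
Start: joints at [-1.342, 0.264, 1.604, -0, 1.274, -0.037], TCP at [0.177, -0.651, 0.231] pointing down, gripper open.
Joint ranges: [-2.63, 2.63], [-0.94, 2.18], [0.31, 2.57], [-1.31, 4.45], [0, 2.66], [-2.55, 2.55]. Speed limits (rad/s): [2.57, 2.57, 3.14, 3.14, 3.14, 3.14].

### API

Orientations are given as a unit quaternion [w, x, y, z].
In Python, from station import sensors, viewer, robot gives the robot as it stands.
- The arm moves only by the tool move_arm, never from a script. Its argument "deltas" is a list of rows, each a list of 7 numbers: the closure in counts, from 0 (fully open) to 255 (shut), then the shift along the tool's x, y, z in units of 60 mm (1.0 is 60 mm), then the turn, a rotation vector about the tool's x, y, z in units of 6 degrees (1.0 is 6 degrees). A call has 1 to 12 rows; each row shifts and turns the commanded pose from where the row before left it, along the tool's axes as they then stand; what a row does not reach is not made up. A row lasts 1/8 s, in which the tool goes at most 62.5 mm and 10.7 degrees, less where a joint would pass 70% of its speed; a pose out of reach is approached as far as the arm can. A call is refused whole if a number of a shift passes 1 or a number of a turn 1, either way. A call with a gripper value outside its range is refused whole. The fingers move at their own pace and stop on an object; "newtons" is the grip in N (left out, the last holds). Time passes only in rows, so rows that do not move let the fingers close. It gives the time, the measured TCP pose, the force, the opening and the grip force at its end, in the units of the state.
- sensors.get_state(): the state, without advancing time (a new reading comes with each control period).
- viewer.read_camera(name): name is "scene" or "top"; returns a dict with "image" (420x560x3 uint8, red, green, blue), "mtx" (3x3 intrinsics, pixels), "rvec" (rotation vector, rad) and "tvec" (3), from world to camera coordinates, as OpenCV has them. Camera axes: x right, y down, z forward; pixel columns grow to the right and rows downward; lengths in m; the calibration is good to about 2 mm. A picture is of the moment at which its call begins. There is no depth.
- robot.hand_in(): hands the job in; it is judged then, once.
Trained networks look in a picture, given as the dict that the camera call returned (one of the last four; its "shot" number tells which), for a name from the list of things; names that differ only in an ending like _2 or _b are one class to them, and where a whole thing is asked for, a point or a joint stands for the part that bears it (a point fixed in the world has none). Each returns a list of dicts, best first, with "conf" (0 to 1); they miss things now and then, are a little off and sometimes report something else, mostly with a low value. They report only what shows in the picture. A call takes as long as a camera call.
- viewer.search_frame(picture, name): "pixel" ([row, column] in pixels, amid what is visible of it).
- viewer.masks_of(picture, name): "mask" (420x560 bool, what is visible of it) and "pixel" ([row, column] in pixels, amid what is visible of it).
The state is a dict: "clock": time; "joint_positions": joint angles; "dq": joint speeds; "joint_torque": joint torques, N m; "tcp_pos": TCP position; "ee_rot": TCP orientation; "wrist_force": force on the tool from outside, world axes, zero at the start; "torque": the same for the moment, N m; "width": opening from 0.0 (shut) to 1.0 (fully open); "grasp_force": force on a finger pad.
Only numpy, scipy, OpenCV 4.12 (cv2) and the standard library are available. Lean on these libraries where they do the work, as an engineer would, in place of code of your own. Each camera call takes 0.05 s, during which the arm holds its last target. There are 200 camera calls.

### The job

Put every tall flat bottle that waits on the counter back into the row in the trolley's tray: from the open front, push each one in upright, long side front to back, between the shorter ones already there until it stands home at the back, nudging its neighbours apart without toppling any. When all are in, swing the retaining bar across the front of the row and push its snap hook onto the steel eye until the sprung gate closes behind it; leave the other toiletries alone.

Things in the scene. Friction and masses are not known exactly. Their poses are not given: they have to be found in the camera images.
- spare0: tall flat part-full bottle (weight low), upright: smooth pointed-oval body 80 (x) by 30 (y) mm, narrow ends tapering to a 6 mm edge, 100 mm high, then a grippy flat-sided cap 36 (x) by 22 (y) by 34 mm high; 0.24 kg; origin: centre of underside, z up. Waits on the counter at the start, to go into the row; may be absent.
- spare1: tall flat part-full bottle (weight low), upright: smooth pointed-oval body 80 (x) by 30 (y) mm, narrow ends tapering to a 6 mm edge, 100 mm high, then a grippy flat-sided cap 36 (x) by 22 (y) by 34 mm high; 0.24 kg; origin: centre of underside, z up. Waits on the counter at the start, to go into the row; may be absent.
- spare2: tall flat part-full bottle (weight low), upright: smooth pointed-oval body 80 (x) by 30 (y) mm, narrow ends tapering to a 6 mm edge, 100 mm high, then a grippy flat-sided cap 36 (x) by 22 (y) by 34 mm high; 0.24 kg; origin: centre of underside, z up. Waits on the counter at the start, to go into the row; may be absent.
- spare3: tall flat part-full bottle (weight low), upright: smooth pointed-oval body 80 (x) by 30 (y) mm, narrow ends tapering to a 6 mm edge, 100 mm high, then a grippy flat-sided cap 36 (x) by 22 (y) by 34 mm high; 0.24 kg; origin: centre of underside, z up. Waits on the counter at the start, to go into the row; may be absent.
- row0: short flat part-full bottle (weight low), upright: smooth pointed-oval body 80 (x) by 30 (y) mm, narrow ends tapering to a 6 mm edge, 76 mm high, then a grippy flat-sided cap 36 (x) by 22 (y) by 22 mm high; 0.18 kg; origin: centre of underside, z up. Stands in the tray's row from the start, long side front to back; row0 to row4 stand in order from -y to +y.
- row1: short flat part-full bottle (weight low), upright: smooth pointed-oval body 80 (x) by 30 (y) mm, narrow ends tapering to a 6 mm edge, 76 mm high, then a grippy flat-sided cap 36 (x) by 22 (y) by 22 mm high; 0.18 kg; origin: centre of underside, z up. Stands in the tray's row from the start, long side front to back; row0 to row4 stand in order from -y to +y.
- row2: short flat part-full bottle (weight low), upright: smooth pointed-oval body 80 (x) by 30 (y) mm, narrow ends tapering to a 6 mm edge, 76 mm high, then a grippy flat-sided cap 36 (x) by 22 (y) by 22 mm high; 0.18 kg; origin: centre of underside, z up. Stands in the tray's row from the start, long side front to back; row0 to row4 stand in order from -y to +y.
- row3: short flat part-full bottle (weight low), upright: smooth pointed-oval body 80 (x) by 30 (y) mm, narrow ends tapering to a 6 mm edge, 76 mm high, then a grippy flat-sided cap 36 (x) by 22 (y) by 22 mm high; 0.18 kg; origin: centre of underside, z up. Stands in the tray's row from the start, long side front to back; row0 to row4 stand in order from -y to +y.
- row4: short flat part-full bottle (weight low), upright: smooth pointed-oval body 80 (x) by 30 (y) mm, narrow ends tapering to a 6 mm edge, 76 mm high, then a grippy flat-sided cap 36 (x) by 22 (y) by 22 mm high; 0.18 kg; origin: centre of underside, z up. Stands in the tray's row from the start, long side front to back; row0 to row4 stand in order from -y to +y.
- tray: fixed plastic tray: floor top 8 mm above the counter, back and end walls 65 mm high, front open, no lip. Origin on the counter under the row's centre; x to the back, y along the row. Inner faces: back x +41, ends y -143 and +143 mm; floor's front edge x -69. A bottle fully home: x 0, z 8. Holds 9 bottles with 16 mm to spare; gaps at the start are narrower than a bottle.
- bar (a joint): retaining bar, 12 mm round, level, centre line 70 mm above the counter, 388 mm from its upright hinge pin to its end: 0 = shut across the row's front (along the tray's -y, in the plane x = -54 mm), hook home on the eye (stop); grows as its free end swings out towards -x; 1.57 = pointing along -x; starts at 1.65 to 1.95. Stiff hinge: 0.25 N m, stays where left.
- gate (a joint): sprung gate closing the tray side (+x when shut) of the snap hook at the bar's end: 0 = shut (spring), up to 1.0 = pushed inward. Pushing the hook towards +x onto the eye (about 5 N) presses it in from a bar angle of about 0.09; near angle 0.015 it springs shut behind the eye's rod and the bar can no longer be opened (0.05 of play).
- hinge (a point): the bar's upright hinge pin at the bar's height: tray x -54, y +178, 70 mm above the counter, beside the tray's +y end; pin's top 88 mm.
- eye (a point): middle of the eye's upright rod (steel, 8 mm thick, held above and below by arms 40 mm apart from a 100 mm post): tray x -40, y -196, 70 mm above the counter, beside the tray's -y end.
- hook (a point): point on the bar's centre line 374 mm from the hinge, at the snap hook's spine: push here from the front (-x) side. The hook's loop reaches 52 mm from the centre line towards the tray.
- spray_can: bystander, to be left alone: aluminium spray can, 48 mm across, 145 mm high; origin at the centre of its underside.
- cream_jar: bystander, to be left alone: ceramic jar, 68 mm across, 55 mm high; origin at the centre of its underside.
- soap_dish: bystander, to be left alone: soap dish with a bar of soap, 120 x 85 x 31 mm; origin at the centre of its underside.
- tube: bystander, to be left alone: tube lying flat, 160 mm long, 38 mm high; origin at the centre of its underside.
- hairbrush: bystander, to be left alone: hairbrush lying on its bristles, 200 mm long, 33 mm high; origin at the centre of its underside.
- brush_mug: bystander, to be left alone: mug with two toothbrushes, 72 mm across, 180 mm high; origin at the centre of its underside.
- soap_pump: bystander, to be left alone: soap pump bottle, 66 mm across, 178 mm high; origin at the centre of its underside.

How it is judged:
By the outcome, as a careful person would: the job done as asked, in the order asked, and still so for the second after the job is handed in, with the robot touching nothing.
Of spare0, spare1, spare2, spare3 only 3 to 4 are there at a start; the rules pass over those that are not, and their reading is None.
At some moment in a run one of spare0, spare1, spare2, spare3 may be knocked a few centimetres aside while the robot is not near it.
It also fails if it takes over 210 s, if anything falls off the work surface, if the arm or the gripper's body presses on something with over 40 N, if the wrist force passes 120 N, or if a joint passes its speed limit or range.

## Working session

There is one attempt and no reset: what is moved stays moved. The work goes in short steps, Python scripts to look and compute and a tool call to move; the robot and the scene stay as the last step left them, time stands still between calls to the robot, and variables do not carry over. Pictures are saved under pics/ and viewed, at most 14 in all, crops included, and the job is handed in when it is done.

Besides the shell and the picture viewer there is one more tool, called in YAML: its name, and indented under it one key for each argument. move_arm: Moves the arm, as the interface text tells. Its arguments: {"type":"object","properties":{"deltas":{"type":"array"},"newtons":{"type":"number"}},"required":["deltas"]}

```bash
mkdir -p pics
cat > h.py <<'E'
import numpy as np,cv2
from station import sensors,viewer,robot
def shot(cam,fn=None):
    p=viewer.read_camera(cam)
    if fn: cv2.imwrite('pics/'+fn,p['image'][:,:,::-1])
    return p
def w2p(p,X):
    q,_=cv2.projectPoints(np.array(X,float).reshape(-1,3),np.array(p['rvec'],float),np.array(p['tvec'],float),np.array(p['mtx'],float),None)
    return q.reshape(-1,2)  # col,row
def p2w(p,col,row,z):
    R=cv2.Rodrigues(np.array(p['rvec'],float))[0];t=np.array(p['tvec'],float).ravel()
    d=R.T@np.linalg.inv(p['mtx'])@np.array([col,row,1.]);c=-R.T@t
    return c+d*(z-c[2])/d[2]
E
python3 - <<'E'
from h import *
for c in ['scene','top']:
    p=shot(c,c+'0.png')
    R=cv2.Rodrigues(np.array(p['rvec'],float))[0]
    print(c,'campos',-R.T@np.array(p['tvec'],float).ravel(), 'fwd',R[2])
    for n in ['spare0','row0','tray','bar','hook','hinge','eye','spray_can','cream_jar','soap_dish','tube','hairbrush','brush_mug','soap_pump']:
        try: r=viewer.search_frame(p,n)
        except Exception as e: r=[];print(e)
        print(n,[(np.round(q['pixel'],0).tolist(),round(q['conf'],2)) for q in r][:7])
print(sensors.get_state())
E
```

```text
scene campos [ 1.43510722 -0.67526664  1.02644814] fwd [-0.55537258  0.49331027 -0.66948209]
spare0 [([267.0, 142.0], 0.8), ([256.0, 175.0], 0.72)]
row0 [([193.0, 286.0], 0.85), ([204.0, 276.0], 0.75), ([187.0, 296.0], 0.54), ([220.0, 253.0], 0.52)]
tray [([228.0, 268.0], 0.98), ([209.0, 267.0], 0.7), ([257.0, 279.0], 0.37)]
bar [([146.0, 264.0], 0.86)]
hook [([149.0, 267.0], 0.82)]
hinge [([225.0, 265.0], 0.94)]
eye [([227.0, 268.0], 0.56)]
spray_can [([222.0, 158.0], 0.72), ([189.0, 301.0], 0.2)]
cream_jar [([230.0, 266.0], 0.64), ([282.0, 105.0], 0.56), ([153.0, 270.0], 0.48)]
soap_dish [([169.0, 335.0], 0.7), ([229.0, 264.0], 0.5)]
tube [([260.0, 278.0], 0.97)]
hairbrush [([146.0, 335.0], 0.56)]
brush_mug [([213.0, 333.0], 0.72)]
soap_pump [([179.0, 345.0], 0.73)]
top campos [0.39131684 0.03491337 1.265598  ] fwd [ 0.17651611 -0.01683164 -0.98415383]
spare0 [([268.0, 371.0], 0.91), ([228.0, 416.0], 0.88), ([223.0, 381.0], 0.87), ([205.0, 245.0], 0.71), ([208.0, 263.0], 0.39)]
row0 [([208.0, 276.0], 0.73), ([207.0, 260.0], 0.62), ([208.0, 247.0], 0.55), ([203.0, 294.0], 0.51), ([2
[... 627 characters left out ...]
itions': array([-1.34192421e+00,  2.63874532e-01,  1.60404310e+00,  1.17791700e-05,
        1.27370641e+00, -3.69180028e-02]), 'dq': array([-9.89658415e-04, -1.26311848e-04, -4.83019491e-05, -5.93910573e-04,
       -5.26460055e-04,  5.45012113e-04]), 'joint_torque': array([ 2.24133597e-03, -5.15045500e+01, -3.67707396e+01,  1.52162143e-04,
        1.01067450e-03,  2.00147235e-05]), 'tcp_pos': array([ 0.17728712, -0.65127202,  0.23127358]), 'ee_rot': array([-1.61644324e-05,  9.91182668e-01,  1.32502520e-01,  4.10139126e-06]), 'wrist_force': array([ 0.53348368,  0.14668097, -0.19588842]), 'torque': array([ 0.00945084, -0.03443183,  0.02247828]), 'grasp_force': 0.0, 'width': 1.0018146263851018}
```

Run:
```python
import cv2
a=cv2.imread('pics/top0.png');cv2.imwrite('pics/top0c.png',cv2.resize(a[120:360,90:460],(800,519),interpolation=cv2.INTER_CUBIC))
a=cv2.imread('pics/scene0.png');cv2.imwrite('pics/scene0c.png',cv2.resize(a[110:330,80:380],(800,587),interpolation=cv2.INTER_CUBIC))
```

```text
(no output)
```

View pics/top0c.png

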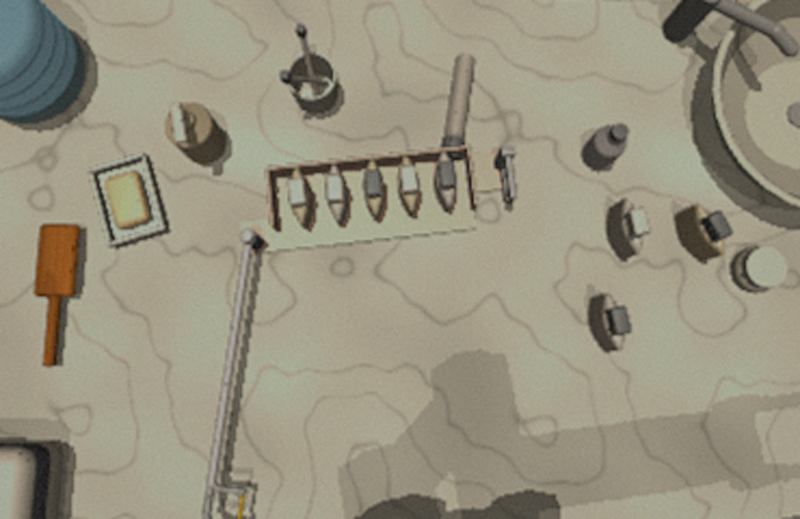

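View pics/scene0c.png

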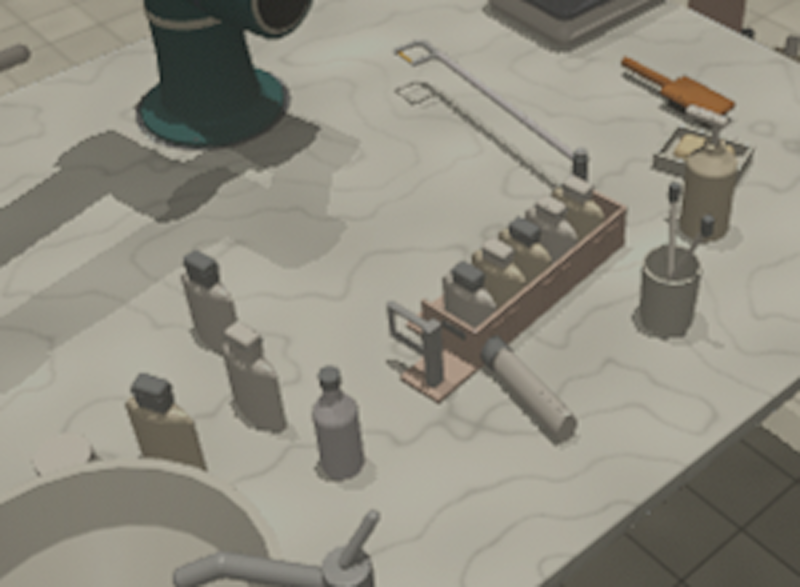

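The top view shows the tray at crop (265–475, 150–250) with five short bottles. The bar is open to the lower left, with its hinge at (250,236). Three spares stand at (628,228), (705,232) and (610,322), and the scene view confirms three. The eye post is at (508,175).

```bash
cat > fit.py <<'E'
from h import *
from scipy.optimize import least_squares
p=shot('top');s=shot('scene')
k=.4625
def T(c,r): return (90+c*k,120+r*k)
def S(c,r): return (80+c*.375,110+r*.375)
# (cam, pixel, tray xyz)
obs=[(p,T(250,236),(-.054,.178,.088)),(p,T(476,229),(-.069,-.147,.008)),(p,T(466,149),(.043,-.145,.065)),(p,T(268,169),(.043,.145,.065)),
(s,S(580,155),(-.054,.178,.088)),(s,S(623,209),(.043,.145,.065)),(s,S(473,332),(.043,-.145,.065)),(s,S(424,303),(-.069,-.145,.065))]
def tw(v,X):
    c,d=np.cos(v[2]),np.sin(v[2]);X=np.array(X);return np.array([v[0]+c*X[0]-d*X[1],v[1]+d*X[0]+c*X[1],X[2]])
def res(v): return np.concatenate([w2p(a,tw(v,X))[0]-np.array(b) for a,b,X in obs])
r=least_squares(res,[.5,0,0],loss='soft_l1');print(r.x,np.round(res(r.x),1))
v=r.x;np.save('tray.npy',v)
def inv(P): c,d=np.cos(v[2]),np.sin(v[2]);dx,dy=P[0]-v[0],P[1]-v[1];return np.round([c*dx+d*dy,-d*dx+c*dy],3)
print('hinge',tw(v,(-.054,.178,.07)),'eye',tw(v,(-.04,-.196,.07)))
for a,n in((p,'spare0'),(p,'row0'),(s,'spare0')):
    for q in viewer.masks_of(a,n):
        m=q['mask'];ys,xs=np.nonzero(m)
        print(n,q['pixel'],round(q['conf'],2),m.sum(),xs.min(),xs.max(),ys.min(),ys.max())
for c,rr in((641,222),(718,226),(620,321)): # cap tops
    P=p2w(p,*T(c,rr),.134);print('spare cap',P)
for c,rr in((297,183),(336,183),(373,177),(409,174),(447,169)):
    P=p2w(p,*T(c,rr),.106);print('row cap',P,inv(P))
im=cv2.resize(p['image'][120:360,90:460],(800,519),interpolation=cv2.INTER_CUBIC)[:,:,::-1].copy()
pts=[(-.054,.178,.088),(-.069,-.143,.008),(-.069,.143,.008),(.041,-.143,.065),(.041,.143,.065),(-.04,-.196,.09),(-.04,-.196,.05)]
for X in pts:
    q=(w2p(p,tw(v,X))[0]-[90,120])/k;cv2.circle(im,tuple(int(x) for x in q),3,(0,0,255),1)
np.save('topimg.npy',p['image'])
a=cv2.resize(im[130:340,240:780],(800,311),interpolation=cv2.INTER_CUBIC)
im2=cv2.resize(s['image'][180:300,110:330],(800,436),interpolation=cv2.INTER_CUBIC)[:,:,::-1].copy()
for X in pts:
    q=(w2p(s,tw(v,X))[0]-[110,180])*800/220;cv2.circle(im2,tuple(int(x) for x in q),4,(0,0,255),1)
cv2.imwrite('pics/ov.png',np.vstack([a,im2])[:, :][:747]); o=np.vstack([a,im2]); cv2.imwrite('pics/ov.png',cv2.resize(o,(640,598)))
E
python3 fit.py
```

```text
[0.62364003 0.0716565  0.1424597 ] [-0.7 -0.4  0.6 -0.7  1.7 -1.6  0.2 -0.6 -0.4 -2.5  0.1 -2.1  0.4 -1.6
 -7.9 -6.7]
hinge [0.54491492 0.24018649 0.07      ] eye [ 0.61187299 -0.12803711  0.07      ]
spare0 [266.1, 370.5] 0.7 373 362 381 255 280
spare0 [227.9, 413.5] 0.63 525 402 428 214 240
spare0 [225.0, 379.2] 0.55 409 370 389 211 239
row0 [207.4, 246.0] 0.73 181 240 249 197 221
row0 [205.1, 295.0] 0.7 222 290 300 190 217
row0 [212.4, 229.3] 0.54 210 223 234 199 224
row0 [208.8, 277.8] 0.5 186 274 283 193 218
spare0 [251.6, 174.5] 0.85 590 164 186 232 270
spare0 [221.2, 157.9] 0.84 507 148 168 204 241
spare0 [270.8, 139.1] 0.69 657 128 156 250 285
spare cap [ 0.57126853 -0.29170693  0.134     ]
spare cap [ 0.56873411 -0.39568007  0.134     ]
spare cap [ 0.43876382 -0.26097948  0.134     ]
row cap [0.61670691 0.17470646 0.106     ] [0.008 0.103]
row cap [0.61825539 0.12119266 0.106     ] [0.002 0.05 ]
row cap [0.62815868 0.07060134 0.106     ] [ 0.004 -0.002]
row cap [0.63383152 0.02106103 0.106     ] [ 0.003 -0.052]
row cap [ 0.64243187 -0.03135292  0.106     ] [ 0.004 -0.105]
```

View pics/ov.png

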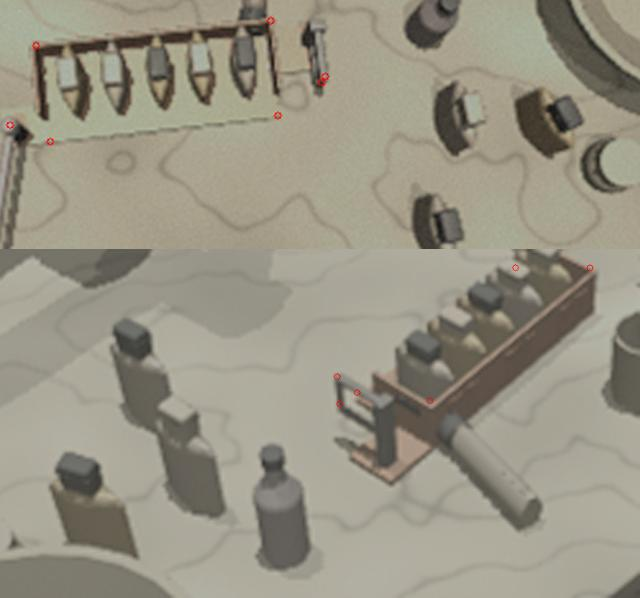

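Everything overlays well except one outlier point, the wall's front end. I'll drop it, then fit the spares' poses by silhouette.

```bash
sed -i 's/,(s,S(424,303),(-.069,-.145,.065))\]/]/' fit.py
cat >> h.py <<'E'
from scipy.optimize import minimize
def prism(outl,z0,z1): return [(x,y,z) for x,y in outl for z in(z0,z1)]
_t=np.linspace(-.04,.04,9);_w=.003+.012*(1-(_t/.04)**2)
LENS=[(x,w) for x,w in zip(_t,_w)]+[(x,-w) for x,w in zip(_t,_w)]
CAP=[(a*.018,b*.011) for a in(-1,1) for b in(-1,1)]
def sil(p,v,hb=.1,hc=.034,z=0):
    c,d=np.cos(v[2]),np.sin(v[2]);im=np.zeros((840,1120),np.uint8)
    for P in(prism(LENS,z,z+hb),prism(CAP,z+hb,z+hb+hc)):
        P=np.array(P);W=np.c_[v[0]+c*P[:,0]-d*P[:,1],v[1]+d*P[:,0]+c*P[:,1],P[:,2]]
        q=w2p(p,W)*2;cv2.fillConvexPoly(im,cv2.convexHull(np.round(q).astype(np.int32)),1)
    return im
def fitspare(ms,v0,**k):
    def f(v):
        L=0
        for p,m in ms:
            M=cv2.resize(m.astype(np.uint8),(1120,840),interpolation=cv2.INTER_NEAREST);I=sil(p,v,**k)
            L-= (M&I).sum()/max(1,(M|I).sum())
        return L/len(ms)
    best=None
    for y0 in(-.35,-.1,.15,.4,.65):
        s0=np.array([v0[0],v0[1],y0])
        r=minimize(f,s0,method='Nelder-Mead',options=dict(initial_simplex=s0+np.array([[0,0,0],[.01,0,0],[0,.01,0],[0,0,.15]]),maxfev=120))
        if best is None or r.fun<best.fun: best=r
    return best
E
cat >> fit.py <<'E'
tm=viewer.masks_of(p,'spare0');sm=viewer.masks_of(s,'spare0')
for c0 in((.571,-.292),(.569,-.396),(.439,-.261)):
    ms=[]
    for a,L in((p,tm),(s,sm)):
        e=w2p(a,(*c0,.06))[0]
        q=min(L,key=lambda q:np.hypot(q['pixel'][1]-e[0],q['pixel'][0]-e[1]))
        if np.hypot(q['pixel'][1]-e[0],q['pixel'][0]-e[1])<15: ms.append((a,q['mask']))
    b=fitspare(ms,c0);b2=[fitspare([m],c0) for m in ms];print('SPARE',len(ms),np.round(b.x,3),round(b.fun,2),[(np.round(x.x,3),round(x.fun,2)) for x in b2])
E
python3 fit.py | grep -v '^spare0\|^row0'
```

```text
[0.62250415 0.07164571 0.13671511] [-0.9 -0.3  0.6 -0.1  1.8 -1.   0.3 -0.5 -0.3 -2.6 -0.  -2.1 -0.1 -1.9]
hinge [0.54474848 0.24062516 0.07      ] eye [ 0.60959016 -0.127977    0.07      ]
spare cap [ 0.57126853 -0.29170693  0.134     ]
spare cap [ 0.56873411 -0.39568007  0.134     ]
spare cap [ 0.43876382 -0.26097948  0.134     ]
row cap [0.61670691 0.17470646 0.106     ] [0.008 0.103]
row cap [0.61825539 0.12119266 0.106     ] [0.003 0.05 ]
row cap [0.62815868 0.07060134 0.106     ] [ 0.005 -0.002]
row cap [0.63383152 0.02106103 0.106     ] [ 0.004 -0.052]
row cap [ 0.64243187 -0.03135292  0.106     ] [ 0.006 -0.105]
SPARE 2 [ 0.576 -0.292  0.169] -0.86 [(array([ 0.574, -0.289,  0.125]), np.float64(-0.87)), (array([ 0.578, -0.295,  0.147]), np.float64(-0.9))]
SPARE 2 [ 0.573 -0.399  0.459] -0.84 [(array([ 0.574, -0.398,  0.452]), np.float64(-0.91)), (array([ 0.576, -0.402,  0.461]), np.float64(-0.79))]
SPARE 2 [ 0.441 -0.263  0.175] -0.83 [(array([ 0.441, -0.262,  0.271]), np.float64(-0.9)), (array([ 0.446, -0.267,  0.156]), np.float64(-0.81))]
```

move_arm:
  deltas:
    - [120,0.8,-0.4,0,0,0,0]
    - [120,0.8,-0.4,0,0,0,0]
    - [120,0.8,-0.4,0,0,0,0]
    - [120,0.8,-0.4,0,0,0,0]
    - [120,0.8,-0.4,0,0,0,0]
    - [120,0.8,-0.4,0,0,0,0]
    - [120,0.8,-0.4,0,0,0,0]
    - [120,0.8,-0.4,0,0,0,0]
    - [120,0.8,-0.4,0,0,0,0]
    - [120,0.75,-0.4,0,0,0,1]
    - [120,0,0,0.5,0,0,0.1]
    - [120,0,0,0,0,0,0]
  newtons: 30

```text
clock: 3.6
tcp_pos: [0.5731, -0.2927, 0.1983]
ee_rot: [-0.002, 0.997, 0.076, -0.003]
wrist_force: [-0.4, 0.4, -1.2]
width: 0.527
grasp_force: 0.0
```

Run:
```python
from h import *
s=shot('scene');t=shot('top')
a=cv2.resize(s['image'][190:300,100:240],(600,471),interpolation=cv2.INTER_CUBIC)
cv2.imwrite('pics/a1.png',a[:,:,::-1])
```

```text
(no output)
```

View pics/a1.png

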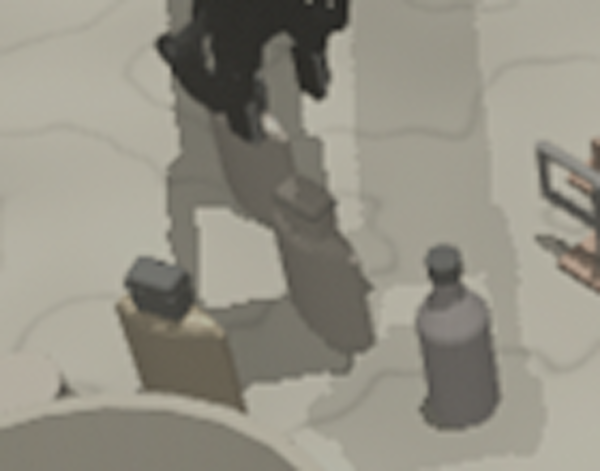

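The open fingers straddle the cap at crop (305,205), so the gripper is centred over it. I'll descend and grip.

move_arm:
  deltas:
    - [120,0,0,0.5,0,0,0]
    - [120,0,0,0.5,0,0,0]
    - [120,0,0,0.3,0,0,0]
    - [120,0,0,0.23,0,0,0]
    - [120,0,0,0,0,0,0]
    - [255,0,0,0,0,0,0]
    - [255,0,0,0,0,0,0]
    - [255,0,0,0,0,0,0]
    - [255,0,0,0,0,0,0]
    - [255,0,0,0,0,0,0]
  newtons: 40

```text
clock: 4.95
tcp_pos: [0.5754, -0.2948, 0.1108]
ee_rot: [0.001, 0.997, 0.075, 0.001]
wrist_force: [0.3, 0.9, 5.6]
width: 0.251
grasp_force: 40.8
```

```bash
cat > d.py <<'E'
import sys,numpy as np
V=(.6255,.071,.137)
def tray(x,y): c,s=np.cos(V[2]),np.sin(V[2]);return V[0]+c*x-s*y,V[1]+s*x+c*y
def inv(P): c,s=np.cos(V[2]),np.sin(V[2]);dx,dy=P[0]-V[0],P[1]-V[1];return np.round([c*dx+s*dy,-s*dx+c*dy],4)
def delta(P,q,x,y,z,psi=None):
    # P measured, q quat ; tool-frame units
    from scipy.spatial.transform import Rotation as R
    r=R.from_quat([q[1],q[2],q[3],q[0]]);d=r.inv().apply(np.array([x,y,z])-P)/.06
    m=r.as_matrix();ps=np.arctan2(m[1,0],m[0,0])
    print('shift',np.round(d,2),'psi',round(ps,3),'turn',None if psi is None else round(-np.degrees(psi-ps)/6,2))
E
python3 - <<'E'
from d import *
from station import sensors
s=sensors.get_state();P,q=s['tcp_pos'],s['ee_rot'];print(P,s['wrist_force'],s['grasp_force'])
x,y=tray(-.15,-.0785);print(x,y);delta(P,q,x,y,P[2]+.05,.137)
E
```

```text
[ 0.57542373 -0.29478138  0.11084287] [0.25665402 0.8971632  5.62337814] 40.771127343177795
0.48762636434469203 -0.027250244738562385
shift [-0.78 -4.63 -0.84] psi 0.151 turn 0.13
```

move_arm:
  deltas:
    - [255,0,0,-0.3,0,0,0]
    - [255,0,0,-0.5,0,0,0]
    - [255,0,0,0,0,0,0]

```text
clock: 5.32
tcp_pos: [0.5762, -0.2955, 0.1605]
ee_rot: [0.002, 0.997, 0.075, 0.002]
wrist_force: [0.7, -0.4, -2.9]
width: 0.249
grasp_force: 39.8
```

move_arm:
  deltas:
    - [255,-0.1,-0.5,0,0,0,0]
    - [255,-0.1,-0.7,0,0,0,0]
    - [255,-0.12,-0.7,0,0,0,0]
    - [255,-0.12,-0.7,0,0,0,0]
    - [255,-0.12,-0.7,0,0,0,0]
    - [255,-0.12,-0.7,0,0,0,0.1]
    - [255,-0.1,-0.6,0,0,0,0]
    - [255,0,0,0.3,0,0,0]
    - [255,0,0,0.2,0,0,0]
    - [255,0,0,0,0,0,0]
    - [255,0,0,0,0,0,0]

```text
clock: 6.7
tcp_pos: [0.4874, -0.0292, 0.1273]
ee_rot: [0.0, 0.998, 0.069, -0.0]
wrist_force: [0.3, 0.7, -3.1]
width: 0.251
grasp_force: 40.5
```

Run:
```python
from d import *
from h import *
s=sensors.get_state();P,q=s['tcp_pos'],s['ee_rot'];print(P,q,s['wrist_force'],s['width'],inv(P))
x,y=tray(-.15,-.0785);delta(P,q,x,y,.1105+.0095,.137)
t=shot('top');S=shot('scene')
a=cv2.resize(t['image'][150:290,210:350],(500,500),interpolation=cv2.INTER_CUBIC)[:,:,::-1].copy()
def mk(X,col):
    c,r=(w2p(t,X)[0]-[210,150])*500/140;cv2.circle(a,(int(c),int(r)),3,col,-1)
for ty in(-.143,.143):
  for X in((.041,.065),(-.069,.008)): mk((*tray(X[0],ty),X[1]),(0,0,255))
for ty in(.103,.05,-.002,-.052,-.105): mk((*tray(0.,ty),.106),(0,255,0))
b=cv2.resize(S['image'][170:310,190:350],(571,500),interpolation=cv2.INTER_CUBIC)[:,:,::-1]
cv2.imwrite('pics/b1.png',cv2.resize(np.hstack([a,b]),(800,373)))
```

```text
[ 0.4874489  -0.02922726  0.12728847] [ 2.14149133e-05  9.97589747e-01  6.93877689e-02 -1.82544398e-04] [ 0.30597193  0.731881   -3.05680013] 0.250621604601406 [-0.1504 -0.0804]
shift [ 0.01 -0.03  0.12] psi 0.139 turn 0.02
```

View pics/b1.png

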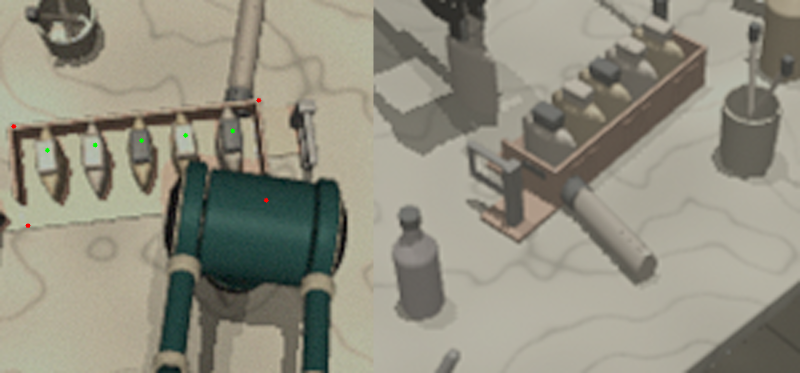

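move_arm:
  deltas:
    - [255,0,-0.03,0.06,0,0,0]
    - [255,0.2,0,0.06,0,0,0]
    - [255,0.4,0,0,0,0,0]
    - [255,0.4,0,0,0,0,0]
    - [255,0.2,0,0,0,0,0]
    - [255,0.1,0,0,0,0,0]
    - [255,0.1,0,0,0,0,0]
    - [255,0.1,0,0,0,0,0]
    - [255,0.1,0,0,0,0,0]
    - [255,0.1,0,0,0,0,0]

```text
clock: 8.05
tcp_pos: [0.5882, -0.0124, 0.1204]
ee_rot: [0.0, 0.998, 0.07, 0.0]
wrist_force: [-0.1, -0.9, -2.8]
width: 0.248
grasp_force: 40.5
```

```bash
cat > st.py <<'E'
from d import *
from h import *
s=sensors.get_state();P,q=s['tcp_pos'],s['ee_rot'];print(P,q,s['wrist_force'],s['width'],'tray',inv(P))
E
python3 st.py
```

```text
[ 0.58820412 -0.01240266  0.12036446] [1.04918482e-05 9.97548319e-01 6.99810628e-02 4.07834515e-05] [-0.14348955 -0.94405127 -2.77256646] 0.24798218725971782 tray [-0.0483 -0.0775]
```

move_arm:
  deltas:
    - [255,0.1,0,0,0,0,0]
    - [255,0.1,0,0,0,0,0]
    - [255,0.1,0,0,0,0,0]
    - [255,0.1,0,0,0,0,0]
    - [255,0.1,0,0,0,0,0]
    - [255,0.1,0,0,0,0,0]
    - [255,0.1,0,0,0,0,0]

```text
clock: 8.93
tcp_pos: [0.63, -0.0065, 0.1203]
ee_rot: [-0.0, 0.998, 0.07, 0.0]
wrist_force: [-0.6, 0.4, -3.6]
width: 0.25
grasp_force: 40.5
```

```bash
python3 st.py
```

```text
[ 0.63000286 -0.006475    0.12030937] [-5.96339160e-06  9.97545819e-01  7.00166730e-02  6.29568080e-05] [-0.6328034   0.40421932 -3.5713051 ] 0.24985053606755372 tray [-0.0061 -0.0774]
```

move_arm:
  deltas:
    - [255,0.06,0,0,0,0,0]
    - [255,0.04,0,0,0,0,0]
    - [255,0.03,0,0,0,0,0]
    - [255,0,0,0,0,0,0]

```text
clock: 9.43
tcp_pos: [0.6364, -0.0056, 0.12]
ee_rot: [0.0, 0.998, 0.07, -0.001]
wrist_force: [-3.0, -0.4, -2.2]
width: 0.25
grasp_force: 40.7
```

```bash
python3 st.py
```

```text
[ 0.63644004 -0.00555701  0.11999308] [ 5.64559034e-06  9.97543244e-01  7.00470622e-02 -9.41125702e-04] [-3.04902204 -0.42686173 -2.2277939 ] 0.2496957146593457 tray [ 0.0004 -0.0773]
```

move_arm:
  deltas:
    - [255,0.04,0,0,0,0,0]
    - [255,0,0,0,0,0,0]

```text
clock: 9.68
tcp_pos: [0.6376, -0.0052, 0.1196]
ee_rot: [-0.0, 0.998, 0.07, -0.002]
wrist_force: [-5.9, -0.1, -1.2]
width: 0.248
grasp_force: 40.8
```

```bash
python3 st.py
```

```text
[ 0.6375914  -0.00519142  0.11957171] [-1.23004106e-04  9.97541348e-01  7.00410517e-02 -2.34426794e-03] [-5.87696085 -0.07423579 -1.2199081 ] 0.24750850475407135 tray [ 0.0016 -0.0771]
```

move_arm:
  deltas:
    - [255,-0.04,0,0.02,0,0,0]
    - [255,0,0,0,0,0,0]
    - [140,0,0,0,0,0,0]
    - [140,0,0,0,0,0,0]
    - [140,0,0,0,0,0,0]
    - [140,0,0,-0.3,0,0,0]
    - [140,0,0,-0.6,0,0,0]
    - [140,0,0,-0.5,0,0,0]
    - [140,-0.6,0.6,0,0,0,0]
    - [140,-0.6,0.6,0,0,0,0]
    - [140,-0.6,0.6,0,0,0,0]
    - [140,-0.6,0.6,0,0,0,0]

```text
clock: 11.18
tcp_pos: [0.5144, -0.1695, 0.2049]
ee_rot: [0.001, 0.998, 0.07, 0.001]
wrist_force: [0.3, -0.6, 0.1]
width: 0.45
grasp_force: 0.0
```

```bash
cat > look.py <<'E'
import sys
from d import *
from h import *
t=shot('top');S=shot('scene')
tm=viewer.masks_of(t,'spare0');sm=viewer.masks_of(S,'spare0')
for q in tm: print('top',np.round(q['pixel']),round(q['conf'],2),np.round(p2w(t,q['pixel'][1],q['pixel'][0],.1),3))
for q in sm: print('scene',np.round(q['pixel']),round(q['conf'],2),np.round(p2w(S,q['pixel'][1],q['pixel'][0],.07),3))
for c0 in eval(sys.argv[2]):
    ms=[]
    for a,L in((t,tm),(S,sm)):
        e=w2p(a,(*c0,.06))[0]
        D=lambda q:np.hypot(q['pixel'][1]-e[0],q['pixel'][0]-e[1])
        if L and D(min(L,key=D))<15: ms.append((a,min(L,key=D)['mask']))
    if ms: print('SPARE',c0,[(np.round(b.x,3),round(b.fun,2)) for b in [fitspare(ms,c0)]+[fitspare([m],c0) for m in ms]])
a=cv2.resize(t['image'][130:310,190:440],(700,504),interpolation=cv2.INTER_CUBIC)
b=cv2.resize(S['image'][170:310,120:340],(700,445),interpolation=cv2.INTER_CUBIC)
cv2.imwrite('pics/'+sys.argv[1],cv2.resize(np.vstack([a,b])[:,:,::-1],(442,600)))
E
python3 look.py c1.png '[(.573,-.396),(.441,-.262)]'; python3 st.py
```

```text
top [268. 369.] 0.9 [ 0.442 -0.247  0.1  ]
top [234. 426.] 0.58 [ 0.546 -0.419  0.1  ]
top [202. 299.] 0.58 [ 0.631 -0.038  0.1  ]
top [208. 246.] 0.56 [0.61  0.121 0.1  ]
scene [223. 159.] 0.94 [ 0.452 -0.267  0.07 ]
scene [208. 263.] 0.87 [0.617 0.018 0.07 ]
SPARE (0.573, -0.396) [(array([ 0.56 , -0.429,  1.655]), np.float64(-0.14)), (array([ 0.56 , -0.429,  1.655]), np.float64(-0.14))]
SPARE (0.441, -0.262) [(array([ 0.441, -0.262,  0.204]), np.float64(-0.89)), (array([ 0.442, -0.26 ,  0.232]), np.float64(-0.93)), (array([ 0.446, -0.266,  0.205]), np.float64(-0.92))]
[ 0.5150851  -0.16892947  0.20461838] [2.68818472e-04 9.97624932e-01 6.88689129e-02 1.22273469e-03] [-0.46921849  0.36541566  0.04226779] 0.45129869528355665 tray [-0.1421 -0.2226]
```

View pics/c1.png

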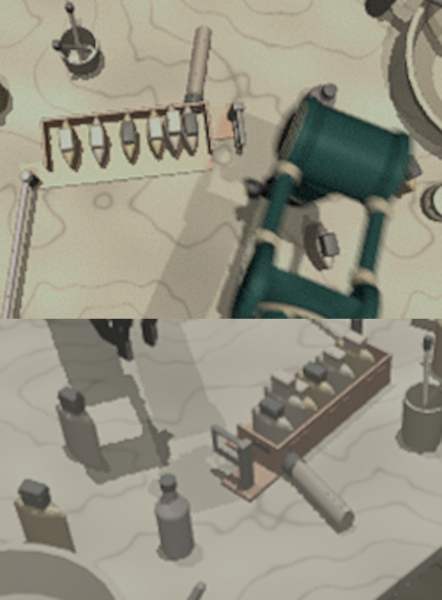

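Run:
```python
from st import *
delta(P,q,.442,-.262,.109,.205)
```

```text
[ 0.5150851  -0.16892947  0.20461838] [2.68818472e-04 9.97624932e-01 6.88689129e-02 1.22273469e-03] [-0.46921849  0.36541566  0.04226779] 0.45129869528355665 tray [-0.1421 -0.2226]
shift [-1.42  1.37  1.59] psi 0.138 turn -0.64
```

move_arm:
  deltas:
    - [130,-0.47,0.46,0,0,0,0]
    - [130,-0.47,0.46,0,0,0,0]
    - [130,-0.48,0.45,0,0,0,0]
    - [130,0,0,0.3,0,0,-0.64]
    - [130,0,0,0.5,0,0,0]
    - [130,0,0,0.5,0,0,0]
    - [130,0,0,0.29,0,0,0]
    - [130,0,0,0,0,0,0]
    - [130,0,0,0,0,0,0]

```text
clock: 12.5
tcp_pos: [0.4431, -0.2617, 0.1089]
ee_rot: [0.001, 0.995, 0.104, 0.001]
wrist_force: [0.4, -0.7, 0.0]
width: 0.491
grasp_force: 0.0
```

```bash
python3 st.py
```

```text
[ 0.44310385 -0.2617124   0.10886088] [5.72939510e-04 9.94607113e-01 1.03710038e-01 7.68533118e-04] [ 0.4140453  -0.65291817  0.02584021] 0.49083539679868043 tray [-0.2261 -0.3047]
```

move_arm:
  deltas:
    - [255,0,0,0,0,0,0]
    - [255,0,0,0,0,0,0]
    - [255,0,0,0,0,0,0]
    - [255,0,0,0,0,0,0]
    - [255,0,0,0,0,0,0]

```text
clock: 13.12
tcp_pos: [0.4419, -0.2615, 0.1077]
ee_rot: [0.0, 0.995, 0.103, 0.0]
wrist_force: [-0.2, 0.4, -0.1]
width: 0.0
grasp_force: 0.0
```

Run:
```python
from st import *
print(s['grasp_force'])
x,y=tray(-.15,.0765);delta(P,q,x,y,P[2]+.015,.137)
```

```text
[ 0.44186108 -0.26147356  0.1077067 ] [8.35537659e-06 9.94644050e-01 1.03359627e-01 2.38116428e-05] [-0.19436419  0.4425523  -0.08800799] 0.00042767756824803007 tray [-0.2273 -0.3043]
0.0
shift [ 1.73 -6.24 -0.25] psi 0.207 turn 0.67
```

```bash
python3 look.py d1.png '[(.441,-.262)]'
```

```text
top [228. 417.] 0.94 [ 0.564 -0.394  0.1  ]
top [203. 289.] 0.47 [ 0.629 -0.01   0.1  ]
top [283. 395.] 0.38 [ 0.4   -0.321  0.1  ]
scene [236. 133.] 0.76 [ 0.444 -0.354  0.07 ]
scene [210. 266.] 0.58 [0.627 0.018 0.07 ]
```

View pics/d1.png

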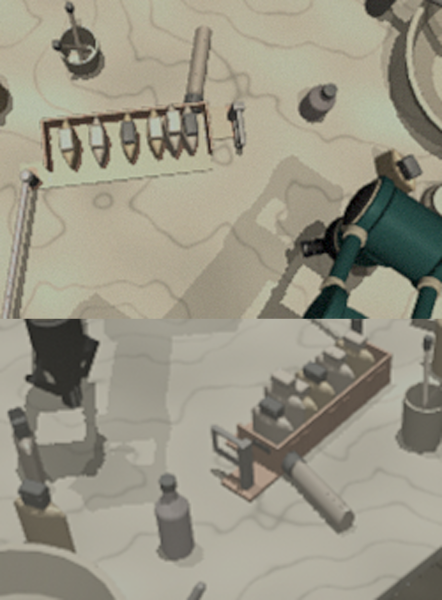

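The spare was knocked aside to the left in the scene view, around crop (20,440), and still stands. I'll back off for a clean look.

move_arm:
  deltas:
    - [130,0,0,-0.8,0,0,0]
    - [130,0,0,-0.8,0,0,0]
    - [130,0.2,-0.8,0,0,0,0]
    - [130,0.2,-0.8,0,0,0,0]
    - [130,0.2,-0.8,0,0,0,0]
    - [130,0.2,-0.8,0,0,0,0]
    - [130,0,0,0,0,0,0]

```text
clock: 14.2
tcp_pos: [0.4492, -0.0609, 0.2037]
ee_rot: [-0.0, 0.994, 0.106, 0.0]
wrist_force: [-0.5, -0.1, 0.2]
width: 0.494
grasp_force: 0.0
```

```bash
python3 look.py e1.png '[(.435,-.34),(.57,-.396)]'; python3 st.py
```

```text
top [229. 414.] 0.9 [ 0.56  -0.383  0.1  ]
top [271. 396.] 0.79 [ 0.433 -0.328  0.1  ]
top [204. 287.] 0.54 [ 0.625 -0.002  0.1  ]
scene [210. 262.] 0.61 [0.623 0.009 0.07 ]
scene [235. 134.] 0.53 [ 0.443 -0.35   0.07 ]
SPARE (0.435, -0.34) [(array([ 0.431, -0.347, -0.298]), np.float64(-0.82)), (array([ 0.431, -0.344, -0.353]), np.float64(-0.88)), (array([ 0.426, -0.346, -0.308]), np.float64(-0.79))]
SPARE (0.57, -0.396) [(array([ 0.572, -0.398,  0.612]), np.float64(-0.87)), (array([ 0.572, -0.398,  0.612]), np.float64(-0.87))]
[ 0.4494724  -0.06454159  0.20373106] [2.57044838e-04 9.94676396e-01 1.03047569e-01 1.53977947e-05] [-0.32681547  0.59374367  0.645367  ] 0.4874233466347614 tray [-0.1929 -0.1102]
```

View pics/e1.png

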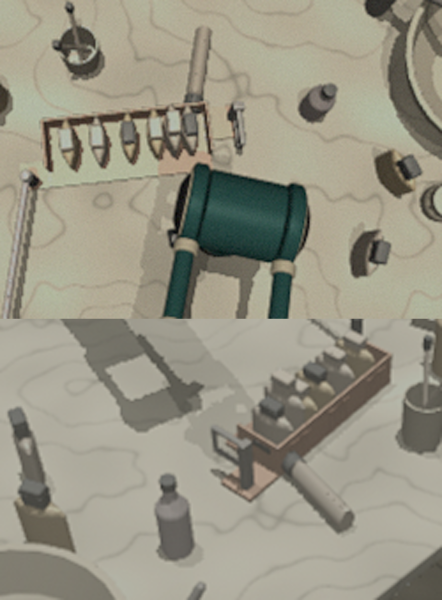

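Run:
```python
from st import *
delta(P,q,.431,-.346,.109,-.31)
```

```text
[ 0.4494724  -0.06454159  0.20373106] [2.57044838e-04 9.94676396e-01 1.03047569e-01 1.53977947e-05] [-0.32681547  0.59374367  0.645367  ] 0.4874233466347614 tray [-0.1929 -0.1102]
shift [-1.26  4.53  1.58] psi 0.206 turn 4.93
```

move_arm:
  deltas:
    - [130,-0.21,0.75,0,0,0,0]
    - [130,-0.21,0.75,0,0,0,0]
    - [130,-0.21,0.76,0,0,0,0]
    - [130,-0.21,0.76,0,0,0,0]
    - [130,-0.21,0.76,0,0,0,0]
    - [130,-0.21,0.75,0,0,0,0]
    - [130,0,0,0,0,0,1]
    - [130,0,0,0,0,0,1]
    - [130,0,0,0,0,0,1]
    - [130,0,0,0,0,0,1]
    - [130,0,0,0.3,0,0,0.93]
    - [130,0,0,0.2,0,0,0]

```text
clock: 15.9
tcp_pos: [0.4302, -0.3464, 0.1727]
ee_rot: [-0.0, 0.988, -0.155, -0.0]
wrist_force: [0.4, -0.6, -1.0]
width: 0.489
grasp_force: 0.0
```

Run:
```python
from st import *
delta(P,q,.431,-.346,.109,-.31)
S=shot('scene')
sm=viewer.masks_of(S,'spare0');print([(np.round(m['pixel']),m['conf']) for m in sm])
a=cv2.resize(S['image'][190:290,90:210],(600,500),interpolation=cv2.INTER_CUBIC);cv2.imwrite('pics/f1.png',a[:,:,::-1])
```

```text
[ 0.43021904 -0.34639233  0.17270301] [-1.69401209e-04  9.87980698e-01 -1.54576512e-01 -4.62502264e-04] [ 0.38735788 -0.63359906 -0.95620451] 0.4889643726787721 tray [-0.2505 -0.3868]
shift [ 0.01 -0.01  1.06] psi -0.31 turn -0.0
[(array([233., 133.]), 0.8), (array([268., 141.]), 0.72), (array([146., 336.]), 0.72), (array([207., 264.]), 0.61), (array([219., 255.]), 0.16)]
```

View pics/f1.png

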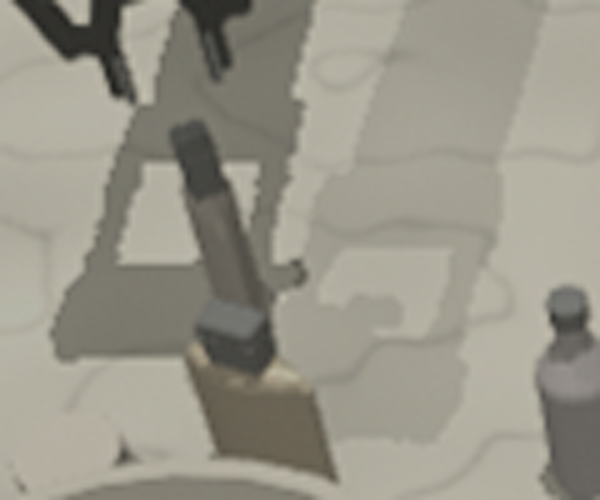

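The fingers straddle the cap at crop (190,135), so I'll descend and grip.

move_arm:
  deltas:
    - [130,0,0,0.4,0,0,0]
    - [130,0,0,0.4,0,0,0]
    - [130,0,0,0.24,0,0,0]
    - [130,0,0,0,0,0,0]
    - [255,0,0,0,0,0,0]
    - [255,0,0,0,0,0,0]
    - [255,0,0,0,0,0,0]
    - [255,0,0,0,0,0,0]
    - [255,0,0,0,0,0,0]

```text
clock: 17.12
tcp_pos: [0.432, -0.3459, 0.1125]
ee_rot: [0.001, 0.988, -0.154, 0.001]
wrist_force: [-0.8, -0.3, 5.8]
width: 0.247
grasp_force: 40.9
```

Run:
```python
from st import *
print(s['grasp_force'])
P[2]+=.06;x,y=tray(-.15,.0765);delta(P,q,.45,-.26,P[2],.137)
delta(np.array([.45,-.26,P[2]]),[0,np.cos(.0685),np.sin(.0685),0],x,y,P[2],.137)
```

```text
[ 0.43203379 -0.34592611  0.11245865] [ 6.46551709e-04  9.88084770e-01 -1.53906461e-01  9.33421416e-04] [-0.79646428 -0.30335253  5.82080985] 0.24711465919316083 tray [-0.2486 -0.3866]
40.86171269416809
shift [-0.15 -1.46 -0.  ] psi -0.309 turn -4.26
shift [ 1.15 -6.34  0.  ] psi 0.137 turn -0.0
```

move_arm:
  deltas:
    - [255,0,0,-0.4,0,0,0]
    - [255,0,0,-0.6,0,0,0]
    - [255,-0.05,-0.5,0,0,0,0]
    - [255,-0.05,-0.5,0,0,0,0]
    - [255,-0.05,-0.46,0,0,0,0]
    - [255,0,0,0,0,0,-0.85]
    - [255,0,0,0,0,0,-0.85]
    - [255,0,0,0,0,0,-0.85]
    - [255,0,0,0,0,0,-0.85]
    - [255,0,0,0,0,0,-0.86]
    - [255,0,0,0,0,0,0]

```text
clock: 18.5
tcp_pos: [0.4485, -0.2583, 0.17]
ee_rot: [-0.001, 0.998, 0.068, -0.001]
wrist_force: [0.5, 0.1, -2.9]
width: 0.249
grasp_force: 39.5
```

move_arm:
  deltas:
    - [255,0.1,-0.4,0,0,0,0]
    - [255,0.13,-0.7,0,0,0,0]
    - [255,0.13,-0.8,0,0,0,0]
    - [255,0.13,-0.8,0,0,0,0]
    - [255,0.13,-0.8,0,0,0,0]
    - [255,0.13,-0.8,0,0,0,0]
    - [255,0.13,-0.8,0,0,0,0]
    - [255,0.13,-0.8,0,0,0,0]
    - [255,0.1,-0.4,0.3,0,0,0]
    - [255,0,0,0.3,0,0,0]
    - [255,0,0,0,0,0,0]

```text
clock: 19.88
tcp_pos: [0.4613, 0.1236, 0.1327]
ee_rot: [0.001, 0.998, 0.068, -0.003]
wrist_force: [-0.2, -0.8, -2.8]
width: 0.256
grasp_force: 40.0
```

Run:
```python
from st import *
x,y=tray(-.15,.0765);delta(P,q,x,y,.1125+.0095,.137)
t=shot('top');S=shot('scene')
for r in viewer.search_frame(t,'row0'): print(np.round(r['pixel']),inv(p2w(t,r['pixel'][1],r['pixel'][0],.09)))
a=cv2.resize(t['image'][150:290,190:330],(560,560),interpolation=cv2.INTER_CUBIC)[:,:,::-1];cv2.imwrite('pics/g1.png',a)
```

```text
[0.46127218 0.12360599 0.13270761] [ 6.53745665e-04  9.97665834e-01  6.82203588e-02 -2.90508420e-03] [-0.2262658  -0.76265786 -2.83213483] 0.2555003352891484 tray [-0.1555  0.0745]
shift [ 0.09 -0.03  0.18] psi 0.137 turn -0.0
[208. 263.] [-0.0145  0.0011]
[209. 230.] [-0.0062  0.0997]
[215. 268.] [-0.0363 -0.0126]
[206. 276.] [-0.0117 -0.0386]
[204. 295.] [-0.0109 -0.0974]
[207. 246.] [-0.0039  0.0497]
```

View pics/g1.png

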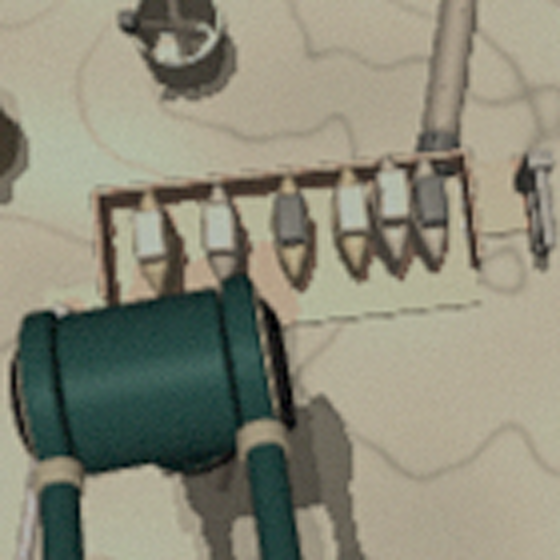

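move_arm:
  deltas:
    - [255,0,-0.03,0.1,0,0,0]
    - [255,0.25,0,0.08,0,0,0]
    - [255,0.4,0,0,0,0,0]
    - [255,0.4,0,0,0,0,0]
    - [255,0.2,0,0,0,0,0]
    - [255,0.1,0,0,0,0,0]
    - [255,0.1,0,0,0,0,0]
    - [255,0.1,0,0,0,0,0]
    - [255,0.1,0,0,0,0,0]
    - [255,0.1,0,0,0,0,0]
    - [255,0.1,0,0,0,0,0]

```text
clock: 21.4
tcp_pos: [0.5737, 0.1416, 0.1245]
ee_rot: [-0.0, 0.998, 0.068, -0.0]
wrist_force: [-0.4, 0.2, -3.6]
width: 0.247
grasp_force: 40.0
```

```bash
python3 st.py
```

```text
[0.57372696 0.14155243 0.12453099] [-5.52134718e-05  9.97655862e-01  6.84308268e-02 -2.92346376e-05] [-0.42128135  0.23056413 -3.56458579] 0.24738268776286082 tray [-0.0417  0.077 ]
```

move_arm:
  deltas:
    - [255,0.1,0,0.02,0,0,0]
    - [255,0.1,0,0.01,0,0,0]
    - [255,0.1,0,0,0,0,0]
    - [255,0.1,0,0,0,0,0]
    - [255,0.1,0,0,0,0,0]
    - [255,0.08,0,0,0,0,0]
    - [255,0.06,0,0,0,0,0]
    - [255,0.04,0,0,0,0,0]
    - [255,0.02,0,0,0,0,0]
    - [255,0,0,0,0,0,0]

```text
clock: 22.65
tcp_pos: [0.6151, 0.1472, 0.1227]
ee_rot: [0.0, 0.998, 0.068, 0.0]
wrist_force: [-0.5, -0.6, -3.9]
width: 0.253
grasp_force: 40.0
```

```bash
python3 st.py
```

```text
[0.61512907 0.14715182 0.122711  ] [2.13431796e-05 9.97654037e-01 6.84573878e-02 9.51482421e-05] [-0.46785808 -0.61427775 -3.85040847] 0.25308308789717426 tray [0.0001 0.0769]
```

move_arm:
  deltas:
    - [255,0.03,0,0,0,0,0]
    - [255,0.03,0,0,0,0,0]
    - [255,0.02,0,0,0,0,0]
    - [255,0,0,0,0,0,0]

```text
clock: 23.15
tcp_pos: [0.6172, 0.1475, 0.1217]
ee_rot: [0.0, 0.998, 0.068, -0.003]
wrist_force: [-6.5, -0.9, -0.5]
width: 0.251
grasp_force: 40.1
```

move_arm:
  deltas:
    - [255,-0.04,0,0.02,0,0,0]
    - [255,0,0,0,0,0,0]
    - [140,0,0,0,0,0,0]
    - [140,0,0,0,0,0,0]
    - [140,0,0,0,0,0,0]
    - [140,0,0,-0.3,0,0,0]
    - [140,0,0,-0.6,0,0,0]
    - [140,0,0,-0.5,0,0,0]
    - [140,-0.6,0.6,0,0,0,0]
    - [140,-0.7,0.6,0,0,0,0]
    - [140,-0.7,0.6,0,0,0,0]
    - [140,-0.6,0.6,0,0,0,0]

```text
clock: 24.65
tcp_pos: [0.4818, -0.0176, 0.2072]
ee_rot: [0.0, 0.998, 0.069, 0.001]
wrist_force: [0.6, -0.2, 0.7]
width: 0.452
grasp_force: 0.0
```

```bash
python3 look.py i1.png '[(.573,-.398)]';python3 - <<'E'
from st import *
delta(P,q,.574,-.399,.11,.46)
E
```

```text
top [228. 416.] 0.96 [ 0.562 -0.391  0.1  ]
top [206. 236.] 0.81 [0.615 0.15  0.1  ]
top [200. 287.] 0.72 [ 0.637 -0.002  0.1  ]
scene [211. 263.] 0.72 [0.628 0.008 0.07 ]
scene [268. 141.] 0.57 [ 0.574 -0.401  0.07 ]
scene [187. 295.] 0.5 [0.61  0.167 0.07 ]
SPARE (0.573, -0.398) [(array([ 0.573, -0.401,  0.428]), np.float64(-0.81)), (array([ 0.572, -0.397,  0.634]), np.float64(-0.85)), (array([ 0.573, -0.401,  0.413]), np.float64(-0.79))]
[ 0.48309324 -0.01697333  0.20712415] [1.25804964e-05 9.97725314e-01 6.73917900e-02 1.59513270e-03] [-0.10737116 -0.50068269  0.19846323] 0.45203512864039497 tray [-0.1531 -0.0677]
shift [0.64 6.51 1.62] psi 0.135 turn -3.1
```

View pics/i1.png

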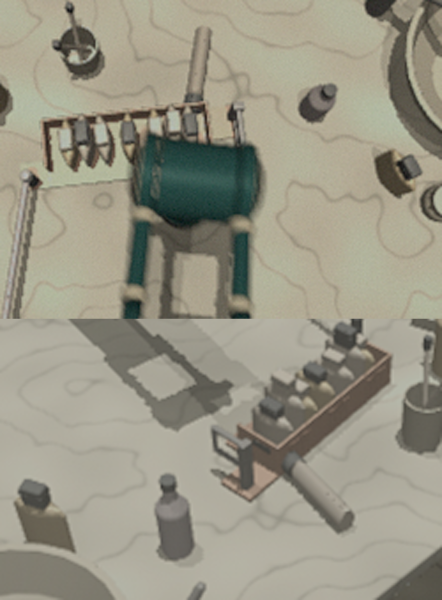

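move_arm:
  deltas:
    - [130,0.07,0.72,0,0,0,0]
    - [130,0.07,0.72,0,0,0,0]
    - [130,0.07,0.73,0,0,0,0]
    - [130,0.07,0.72,0,0,0,0]
    - [130,0.07,0.72,0,0,0,0]
    - [130,0.07,0.73,0,0,0,0]
    - [130,0.07,0.72,0,0,0,0]
    - [130,0.07,0.72,0,0,0,0]
    - [130,0.07,0.73,0,0,0,0]
    - [130,0,0,0,0,0,-1]
    - [130,0,0,0,0,0,-1]
    - [130,0,0,0,0,0,-1]

```text
clock: 26.35
tcp_pos: [0.5754, -0.3978, 0.2056]
ee_rot: [0.0, 0.974, 0.226, 0.0]
wrist_force: [0.2, 1.0, -0.3]
width: 0.49
grasp_force: 0.0
```

move_arm:
  deltas:
    - [130,0,0,0.4,0,0,-0.2]
    - [130,0,0,0.5,0,0,0]
    - [130,0,0,0.4,0,0,0]
    - [130,0,0,0.3,0,0,0]
    - [130,0,0,0,0,0,0]
    - [255,0,0,0,0,0,0]
    - [255,0,0,0,0,0,0]
    - [255,0,0,0,0,0,0]
    - [255,0,0,0,0,0,0]
    - [255,0,0,0,0,0,0]

```text
clock: 27.6
tcp_pos: [0.5741, -0.3988, 0.1109]
ee_rot: [0.001, 0.972, 0.234, 0.001]
wrist_force: [1.8, 0.2, 3.9]
width: 0.249
grasp_force: 42.0
```

Run:
```python
from st import *
P[2]+=.06;x,y=tray(-.15,-.001);print(s['grasp_force'])
delta(P,q,.55,-.28,P[2],.137)
delta(np.array([.55,-.28,P[2]]),[0,np.cos(.0685),np.sin(.0685),0],x,y,P[2],.137)
```

```text
[ 0.57414847 -0.39880212  0.11090592] [9.15218097e-04 9.72286255e-01 2.33790197e-01 8.62418894e-04] [1.80529687 0.15948224 3.93386682] 0.24926286010112206 tray [-0.115  -0.4584]
41.998794078826904
shift [ 0.54 -1.95 -0.  ] psi 0.472 turn 3.2
shift [-0.45 -5.61  0.  ] psi 0.137 turn -0.0
```

move_arm:
  deltas:
    - [255,0,0,-0.4,0,0,0]
    - [255,0,0,-0.6,0,0,0]
    - [255,0.13,-0.49,0,0,0,0]
    - [255,0.13,-0.49,0,0,0,0]
    - [255,0.14,-0.49,0,0,0,0]
    - [255,0.14,-0.48,0,0,0,0]
    - [255,0,0,0,0,0,0.8]
    - [255,0,0,0,0,0,0.8]
    - [255,0,0,0,0,0,0.8]
    - [255,0,0,0,0,0,0.8]
    - [255,0,0,0,0,0,0]

```text
clock: 28.98
tcp_pos: [0.5481, -0.2789, 0.1684]
ee_rot: [-0.001, 0.998, 0.069, -0.001]
wrist_force: [-0.7, -0.1, -2.0]
width: 0.244
grasp_force: 41.1
```

Run:
```python
from st import *
print(s['grasp_force'])
x,y=tray(-.15,.021);delta(P,q,x,y,P[2],.137)
t=shot('top')
# rectified view at z=.106 of tray
G=[(X,Y) for X,Y in((.06,.15),(.06,-.15),(-.08,-.15),(-.08,.15))]
src=np.float32([w2p(t,(*tray(*g),.106))[0] for g in G])
M=cv2.getPerspectiveTransform(src,np.float32([[0,0],[600,0],[600,280],[0,280]]))
a=cv2.warpPerspective(t['image'],M,(600,280),flags=cv2.INTER_CUBIC)[:,:,::-1].copy()
for k in range(-14,15,2):
    u=int(300-k*20);cv2.line(a,(u,270),(u,279),(0,0,255),1)
cv2.line(a,(300,255),(300,279),(255,0,0),1)
cv2.imwrite('pics/j1.png',a)
```

```text
[ 0.54806724 -0.27888133  0.16837907] [-5.66446199e-04  9.97623888e-01  6.88859239e-02 -9.92868751e-04] [-0.70399574 -0.0664821  -2.03991169] 0.24398015405407886 tray [-0.1245 -0.336 ]
41.14098072052002
shift [-0.42 -5.95  0.01] psi 0.138 turn 0.01
```

View pics/j1.png

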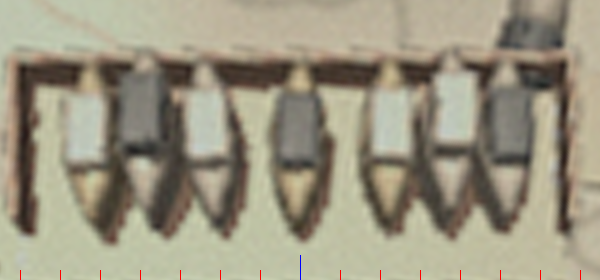

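move_arm:
  deltas:
    - [255,-0.05,-0.4,0,0,0,0]
    - [255,-0.05,-0.7,0,0,0,0]
    - [255,-0.05,-0.75,0,0,0,0]
    - [255,-0.05,-0.75,0,0,0,0]
    - [255,-0.05,-0.75,0,0,0,0]
    - [255,-0.05,-0.75,0,0,0,0]
    - [255,-0.05,-0.75,0,0,0,0]
    - [255,-0.05,-0.7,0,0,0,0]
    - [255,-0.02,-0.44,0.3,0,0,0]
    - [255,0,0,0.3,0,0,0]
    - [255,0,0,0.15,0,0,0]
    - [255,0,0,0,0,0,0]

```text
clock: 30.52
tcp_pos: [0.474, 0.0725, 0.1234]
ee_rot: [0.0, 0.998, 0.068, -0.001]
wrist_force: [-0.4, -0.0, -1.8]
width: 0.246
grasp_force: 41.1
```

Run:
```python
from st import *
x,y=tray(-.07,.0235);delta(P,q,x,y,.1109+.0095,.137)
```

```text
[0.47404077 0.07253673 0.1234018 ] [ 1.65679900e-04  9.97677571e-01  6.81030460e-02 -1.18791233e-03] [-0.44091824 -0.01505188 -1.80347745] 0.24554657787700548 tray [-0.1498  0.0222]
shift [ 1.33 -0.02  0.05] psi 0.136 turn -0.01
```

move_arm:
  deltas:
    - [255,0.2,-0.02,0.03,0,0,0]
    - [255,0.4,0,0,0,0,0]
    - [255,0.4,0,0,0,0,0]
    - [255,0.3,0,0,0,0,0]
    - [255,0.1,0,0,0,0,0]
    - [255,0.1,0,0,0,0,0]
    - [255,0.1,0,0,0,0,0]
    - [255,0.1,0,0,0,0,0]
    - [255,0.1,0,0,0,0,0]
    - [255,0.1,0,0,0,0,0]
    - [255,0.1,0,0,0,0,0]

```text
clock: 31.9
tcp_pos: [0.593, 0.0902, 0.1222]
ee_rot: [0.001, 0.998, 0.069, -0.001]
wrist_force: [-2.0, -2.7, -2.4]
width: 0.246
grasp_force: 41.1
```

```bash
python3 st.py
```

```text
[0.59296183 0.09017593 0.12216631] [ 6.90626131e-04  9.97640989e-01  6.86313940e-02 -1.30851517e-03] [-2.0410453  -2.73631118 -2.43618088] 0.24638924915994884 tray [-0.0296  0.0234]
```

move_arm:
  deltas:
    - [255,0.08,0,0.01,0,0,0]
    - [255,0.08,0,0.01,0,0,0]
    - [255,0.08,0,0,0,0,0]
    - [255,0.08,0,0,0,0,0]
    - [255,0.08,0,0,0,0,0]
    - [255,0.05,0,0,0,0,0]
    - [255,0.04,0,0,0,0,0]
    - [255,0,0,0,0,0,0]

```text
clock: 32.9
tcp_pos: [0.6232, 0.095, 0.1216]
ee_rot: [-0.0, 0.998, 0.068, 0.0]
wrist_force: [0.2, -2.1, -1.9]
width: 0.244
grasp_force: 41.1
```

```bash
python3 st.py
```

```text
[0.62322552 0.09497923 0.12156698] [-4.15955815e-05  9.97655212e-01  6.84391997e-02  3.89863820e-04] [ 0.15851299 -2.05602268 -1.92164368] 0.2441179768471076 tray [0.001  0.0241]
```

move_arm:
  deltas:
    - [255,0.03,0,0,0,0,0]
    - [255,0.03,0,0,0,0,0]
    - [255,0,0,0,0,0,0]

```text
clock: 33.28
tcp_pos: [0.625, 0.0952, 0.1211]
ee_rot: [0.0, 0.998, 0.068, -0.002]
wrist_force: [-4.9, -2.6, -0.2]
width: 0.248
grasp_force: 41.4
```

```bash
python3 st.py
```

```text
[0.62495637 0.09521794 0.12111002] [ 1.09708042e-04  9.97651656e-01  6.84715054e-02 -1.67763774e-03] [-4.90396819 -2.64119865 -0.16927665] 0.24757596535563625 tray [0.0028 0.0241]
```

move_arm:
  deltas:
    - [255,-0.04,0,0.02,0,0,0]
    - [255,0,0,0,0,0,0]
    - [140,0,0,0,0,0,0]
    - [140,0,0,0,0,0,0]
    - [140,0,0,0,0,0,0]
    - [140,0,0,-0.3,0,0,0]
    - [140,0,0,-0.6,0,0,0]
    - [140,0,0,-0.5,0,0,0]
    - [140,-0.7,0.7,0,0,0,0]
    - [140,-0.7,0.7,0,0,0,0]
    - [140,-0.6,0.7,0,0,0,0]
    - [140,0,0.8,0,0,0,0]

```text
clock: 34.78
tcp_pos: [0.5269, -0.0945, 0.2058]
ee_rot: [0.0, 0.998, 0.069, 0.001]
wrist_force: [1.5, 1.1, 0.3]
width: 0.448
grasp_force: 0.0
```

move_arm:
  deltas:
    - [255,0,0.8,0,0,0,0]
    - [255,0,0.8,0,0,0,0]
    - [255,0,0.8,0,0,0,0]
    - [255,0,0,0,0,0,0]

```text
clock: 35.28
tcp_pos: [0.5492, -0.2397, 0.2059]
ee_rot: [0.001, 0.998, 0.067, 0.001]
wrist_force: [0.4, 0.4, 0.2]
width: -0.002
grasp_force: 0.0
```

Run:
```python
from st import *
t=shot('top');S=shot('scene')
for n in('spare0','bar','hook'):
  for r in viewer.masks_of(t,n):print(n,np.round(r['pixel']),round(r['conf'],2),r['mask'].sum())
a=cv2.resize(t['image'][150:370,180:330],(408,598),interpolation=cv2.INTER_CUBIC)[:,:,::-1].copy()
H=np.array(tray(-.054,.178))
for th in(1.65,1.75,1.85,1.95):
    u=inv;d=np.array(tray(-.054-.388*np.sin(th),.178-.388*np.cos(th)))
    c=(w2p(t,(*d,.07))[0]-[180,150])*408/150;cv2.circle(a,tuple(int(z) for z in c),2,(0,0,255),-1);print(th,c,d)
b=cv2.resize(S['image'][170:280,210:320],(392,392),interpolation=cv2.INTER_CUBIC)[:,:,::-1]
o=np.zeros((598,800,3),np.uint8);o[:,:408]=a;o[:392,408:]=b;cv2.imwrite('pics/k1.png',o)
```

```text
[ 0.54923551 -0.23971273  0.20593036] [9.21051671e-04 9.97785111e-01 6.65046617e-02 1.07448627e-03] [0.38246456 0.41124942 0.22787089] -0.0023947749938195055 tray [-0.118  -0.2974]
spare0 [205. 234.] 0.63 239
spare0 [242. 444.] 0.6 179
spare0 [201. 290.] 0.59 206
spare0 [206. 256.] 0.49 259
spare0 [208. 275.] 0.19 175
bar [312. 190.] 0.96 623
hook [310. 196.] 0.66 809
hook [157. 232.] 0.21 587
1.65 [ 70.72872653 580.14662958] [0.16034404 0.2175448 ]
1.75 [ 33.67503398 579.64994474] [0.16004167 0.25632746]
1.85 [ -3.00975522 575.27772227] [0.16361262 0.29494655]
1.95 [-38.89258878 567.08137112] [0.17102121 0.3330162 ]
```

View pics/k1.png

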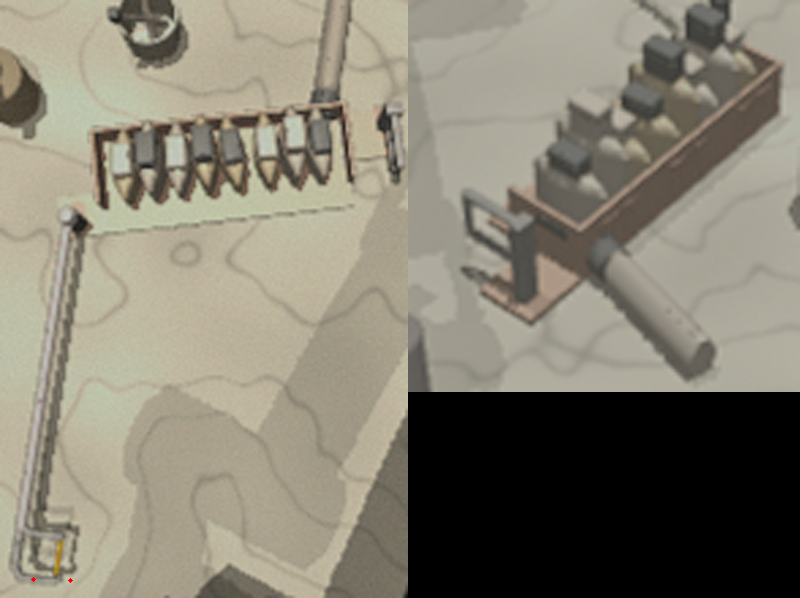

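All eight bottles stand upright in the row (crop 110–330, 150). The bar's end at (17,577) puts it at about 1.79 rad. I'll go over to its outer side.

move_arm:
  deltas:
    - [255,-0.17,-0.6,0,0,0,0]
    - [255,-0.17,-0.8,0,0,0,0]
    - [255,-0.17,-0.8,0,0,0,0]
    - [255,-0.17,-0.8,0,0,0,0]
    - [255,-0.17,-0.8,0,0,0,0]
    - [255,-0.17,-0.8,0,0,0,0]
    - [255,-0.17,-0.8,0,0,0,0]
    - [255,-0.17,-0.8,0,0,0,0]
    - [255,-0.17,-0.8,0,0,0,0]
    - [255,-0.17,-0.8,0,0,0,0]
    - [255,-0.17,-0.8,0,0,0,0]
    - [255,-0.13,-0.75,0,0,0,0]

```text
clock: 37.02
tcp_pos: [0.3511, 0.3051, 0.2047]
ee_rot: [-0.0, 0.998, 0.07, 0.0]
wrist_force: [0.4, 1.6, 0.0]
width: 0.003
grasp_force: 0.0
```

move_arm:
  deltas:
    - [255,0,0,0.6,0,0,0]
    - [255,0,0,0.7,0,0,0]
    - [255,0,0,0.7,0,0,0]
    - [255,0,0,0.52,0,0,0]
    - [255,0,0,0,0,0,0]

```text
clock: 37.65
tcp_pos: [0.3498, 0.3017, 0.0508]
ee_rot: [0.002, 0.998, 0.069, -0.003]
wrist_force: [-0.5, -0.9, 0.1]
width: -0.006
grasp_force: 0.0
```

Run:
```python
from st import *
c=inv(P);off=.018
for th,r in((1.75,.2),(1.6,.2),(1.4,.2),(1.2,.2),(1.0,.2),(.9,.2),(.8,.22),(.7,.25),(.6,.29),(.5,.33),(.4,.36),(.3,.374),(.2,.374),(.12,.374),(.06,.374),(.0,.374)):
    w=np.array([-.054-r*np.sin(th)-off*np.cos(th),.178-r*np.cos(th)+off*np.sin(th)])
    d=(w-c)/.06;print(th,np.round(w,3),'tool',np.round([d[0],-d[1]],2),'R',round(np.hypot(*tray(*w)),3));c=w
```

```text
[0.34984628 0.3017469  0.05080014] [ 0.00167363  0.99759353  0.06926238 -0.00265923] [-0.4679397  -0.92064616  0.06841233] -0.005570596400181304 tray [-0.2416  0.2662]
1.75 [-0.248  0.231] tool [-0.1   0.58] R 0.439
1.6 [-0.253  0.202] tool [-0.1   0.49] R 0.42
1.4 [-0.254  0.162] tool [-0.01  0.67] R 0.403
1.2 [-0.247  0.122] tool [0.12 0.66] R 0.397
1.0 [-0.232  0.085] tool [0.25 0.62] R 0.403
0.9 [-0.222  0.068] tool [0.17 0.29] R 0.411
0.8 [-0.224  0.038] tool [-0.04  0.5 ] R 0.406
0.7 [-0.229 -0.002] tool [-0.07  0.65] R 0.401
0.6 [-0.233 -0.051] tool [-0.06  0.83] R 0.402
0.5 [-0.228 -0.103] tool [0.08 0.86] R 0.418
0.4 [-0.211 -0.147] tool [0.29 0.73] R 0.449
0.3 [-0.182 -0.174] tool [0.48 0.46] R 0.486
0.2 [-0.146 -0.185] tool [0.6  0.18] R 0.523
0.12 [-0.117 -0.191] tool [0.49 0.1 ] R 0.553
0.06 [-0.094 -0.194] tool [0.37 0.05] R 0.574
0.0 [-0.072 -0.196] tool [0.37 0.03] R 0.596
```

move_arm:
  deltas:
    - [255,-0.05,0.3,0,0,0,0]
    - [255,-0.05,0.28,0,0,0,0]
    - [255,-0.05,0.25,0,0,0,0]
    - [255,-0.05,0.24,0,0,0,0]
    - [255,0,0.34,0,0,0,0]
    - [255,0,0.33,0,0,0,0]
    - [255,0.06,0.33,0,0,0,0]
    - [255,0.06,0.33,0,0,0,0]
    - [255,0.12,0.31,0,0,0,0]
    - [255,0.13,0.31,0,0,0,0]
    - [255,0.17,0.29,0,0,0,0]

```text
clock: 39.02
tcp_pos: [0.4, 0.1078, 0.0531]
ee_rot: [-0.0, 0.998, 0.068, -0.0]
wrist_force: [0.5, 2.5, -0.1]
width: 0.001
grasp_force: 0.7
```

Run:
```python
from st import *
t=shot('top','l1.png');S=shot('scene')
for n in('bar','hook'):
  for r in viewer.masks_of(t,n):
    ys,xs=np.nonzero(r['mask']);print(n,np.round(r['pixel']),round(r['conf'],2),xs.min(),xs.max(),ys.min(),ys.max())
a=cv2.resize(t['image'][150:370,180:330],(408,598),interpolation=cv2.INTER_CUBIC)[:,:,::-1];b=cv2.resize(S['image'][100:280,180:320],(392,504),interpolation=cv2.INTER_CUBIC)[:,:,::-1]
o=np.zeros((598,800,3),np.uint8);o[:,:408]=a;o[:504,408:]=b;cv2.imwrite('pics/l2.png',o)
```

```text
[0.39999443 0.10777915 0.05314589] [-1.53580839e-04  9.97687758e-01  6.79635563e-02 -2.62193452e-04] [ 0.49177152  2.48867684 -0.06545505] 0.0012567610404920517 tray [-0.2184  0.0672]
bar [206. 246.] 0.59 240 250 194 221
bar [292. 279.] 0.56 204 309 228 317
hook [295. 280.] 0.63 205 304 230 316
```

View pics/l2.png

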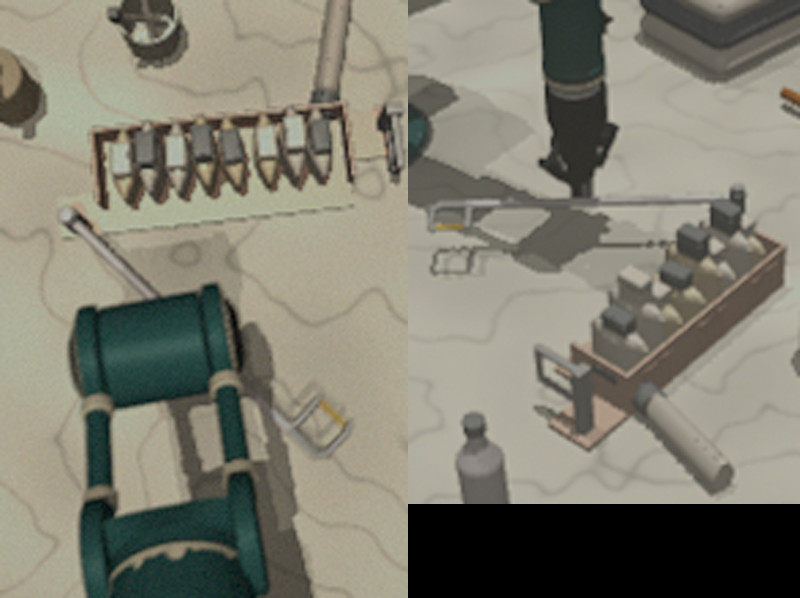

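The bar swings with the finger, which touches it at crop (575,195). I'll continue, sliding out towards the hook.

move_arm:
  deltas:
    - [255,-0.05,0.25,0,0,0,0]
    - [255,-0.05,0.25,0,0,0,0]
    - [255,-0.04,0.32,0,0,0,0]
    - [255,-0.04,0.33,0,0,0,0]
    - [255,-0.03,0.41,0,0,0,0]
    - [255,-0.03,0.41,0,0,0,0]
    - [255,0.04,0.43,0,0,0,0]
    - [255,0.04,0.43,0,0,0,0]
    - [255,0.15,0.36,0,0,0,0]
    - [255,0.15,0.37,0,0,0,0]
    - [255,0.24,0.23,0,0,0,0]
    - [255,0.24,0.23,0,0,0,0]

```text
clock: 40.72
tcp_pos: [0.4706, -0.1255, 0.053]
ee_rot: [-0.0, 0.998, 0.068, -0.0]
wrist_force: [-0.3, 0.8, 0.0]
width: 0.001
grasp_force: 0.3
```

```bash
python3 st.py
```

```text
[ 0.47059085 -0.12550728  0.05298941] [-7.46173178e-05  9.97664929e-01  6.82982052e-02 -1.96725706e-04] [-0.3086314   0.75095485  0.00461062] 0.001460011686285777 tray [-0.1803 -0.1735]
```

move_arm:
  deltas:
    - [255,0.25,0.09,0,0,0,0]
    - [255,0.25,0.09,0,0,0,0]
    - [255,0.2,0.05,0,0,0,0]
    - [255,0.2,0.05,0,0,0,0]
    - [255,0.15,0.03,0,0,0,0]
    - [255,0.1,0,0,0,0,0]
    - [255,0.1,0,0,0,0,0]
    - [255,0.1,0,0,0,0,0]

```text
clock: 41.72
tcp_pos: [0.5519, -0.1326, 0.0528]
ee_rot: [0.0, 0.998, 0.069, -0.001]
wrist_force: [-4.8, -4.9, 2.2]
width: 0.005
grasp_force: 2.7
```

```bash
python3 st.py
python3 - <<'E'
from h import *
S=shot('scene');t=shot('top')
b=cv2.resize(S['image'][150:280,200:330],(500,500),interpolation=cv2.INTER_CUBIC)[:,:,::-1];a=cv2.resize(t['image'][170:250,190:340],(500,267),interpolation=cv2.INTER_CUBIC)[:,:,::-1]
cv2.imwrite('pics/m1.png',cv2.resize(np.vstack([b,a]),(380,583)))
E
```

```text
[ 0.5519355  -0.13258975  0.05284976] [ 2.80288444e-04  9.97639696e-01  6.86536669e-02 -1.27744395e-03] [-4.8073148  -4.87850082  2.24367081] 0.005127379105940317 tray [-0.1007 -0.1916]
```

View pics/m1.png

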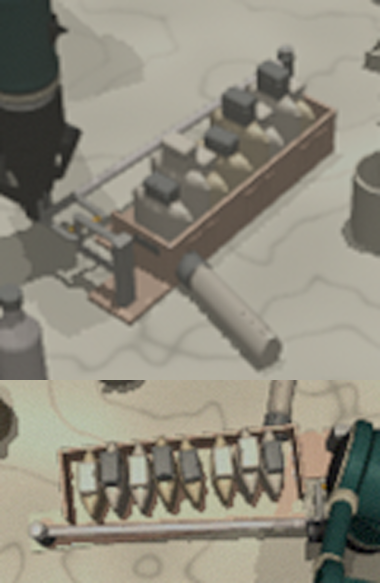

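The hook has reached the eye. I'll push on gently.

move_arm:
  deltas:
    - [255,0.1,0,0,0,0,0]
    - [255,0.1,0,0,0,0,0]
    - [255,0.1,0,0,0,0,0]
    - [255,0.05,0,0,0,0,0]
    - [255,0,0,0,0,0,0]

```text
clock: 42.45
tcp_pos: [0.5743, -0.1291, 0.0531]
ee_rot: [-0.0, 0.998, 0.068, 0.001]
wrist_force: [-0.5, -0.2, -0.0]
width: -0.0
grasp_force: 0.3
```

```bash
python3 st.py
```

```text
[ 0.57427512 -0.12907046  0.05314141] [-2.27561243e-04  9.97672427e-01  6.81858198e-02  6.08695279e-04] [-0.45105454 -0.2407428  -0.03780625] -0.0003225126052600176 tray [-0.0781 -0.1912]
```

move_arm:
  deltas:
    - [255,0.05,0,0,0,0,0]
    - [255,0.05,0,0,0,0,0]
    - [255,0.05,0,0,0,0,0]
    - [255,0,0,0,0,0,0]

```text
clock: 42.95
tcp_pos: [0.581, -0.1281, 0.0529]
ee_rot: [-0.0, 0.998, 0.069, -0.002]
wrist_force: [-6.4, -0.8, 3.8]
width: 0.001
grasp_force: 3.2
```

```bash
python3 st.py
```

```text
[ 0.58102272 -0.12809479  0.0529488 ] [-1.63775533e-04  9.97634302e-01  6.87145731e-02 -2.02004952e-03] [-6.35641596 -0.78155104  3.84387886] 0.001317452733314187 tray [-0.0713 -0.1912]
```

move_arm:
  deltas:
    - [255,0.05,0,0,0,0,0]
    - [255,0.04,0,0,0,0,0]
    - [255,0,0,0,0,0,0]

```text
clock: 43.32
tcp_pos: [0.5813, -0.1279, 0.0524]
ee_rot: [-0.0, 0.998, 0.069, -0.007]
wrist_force: [-20.0, -4.6, 12.8]
width: 0.001
grasp_force: 10.1
```

```bash
python3 st.py
```

```text
[ 0.58130526 -0.12788252  0.05239634] [-4.82351725e-04  9.97589767e-01  6.90100907e-02 -7.21325111e-03] [-20.01368475  -4.55464877  12.78309282] 0.0008270200409063686 tray [-0.0709 -0.191 ]
```

At the stop. I'll back off, lift away and take a final look.

move_arm:
  deltas:
    - [255,-0.2,0,0,0,0,0]
    - [255,-0.5,0,0,0,0,0]
    - [255,-0.5,0,0,0,0,0]
    - [255,-0.3,0,-0.7,0,0,0]
    - [255,0,0,-0.8,0,0,0]
    - [255,0,0,-0.8,0,0,0]
    - [255,0,0.8,0,0,0,0]
    - [255,0,0.8,0,0,0,0]
    - [255,0,0.8,0,0,0,0]
    - [255,0,0.6,0,0,0,0]
    - [255,0,0,0,0,0,0]

```text
clock: 44.7
tcp_pos: [0.5242, -0.3204, 0.1913]
ee_rot: [0.001, 0.998, 0.067, 0.001]
wrist_force: [-0.4, 0.6, -0.1]
width: -0.002
grasp_force: 0.0
```

Run:
```python
from st import *
S=shot('scene');t=shot('top')
b=cv2.resize(S['image'][150:280,200:330],(500,500),interpolation=cv2.INTER_CUBIC)[:,:,::-1];a=cv2.resize(t['image'][170:250,190:340],(800,427),interpolation=cv2.INTER_CUBIC)[:,:,::-1]
o=np.zeros((927,800,3),np.uint8);o[:500,:500]=b;o[500:]=a
cv2.imwrite('pics/n1.png',cv2.resize(o,(517,599)))
```

```text
[ 0.52418069 -0.32039758  0.19127126] [5.81661093e-04 9.97747048e-01 6.70800377e-02 8.70828974e-04] [-0.39367553  0.64212665 -0.129315  ] -0.002186840964009245 tray [-0.1538 -0.3739]
```

View pics/n1.png

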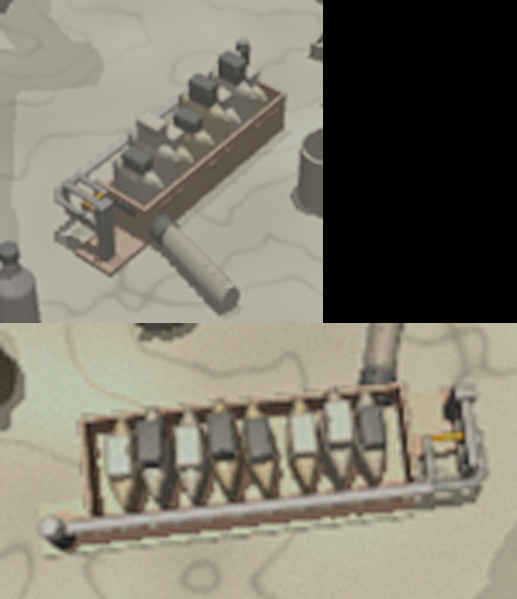

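All eight bottles stand in the row. The bar lies across the front and the yellow gate is closed behind the rod at (450,437).

```bash
python3 -c "
from station import robot
print(robot.hand_in())"
```

```text
the job is handed in; nothing more can be done
None
```

The job is handed in: all three tall bottles present stand home in the row and the bar is hooked on the eye with its gate shut, though I viewed 16 pictures instead of the 14 allowed.

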